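Shut the transport box with its drop gate

TASK

The reptile transport box is empty and must be shut for the road. Lift the retaining bar out of the two forks of the panel rack and lay it flat on the table, then draw out the solid gate (the one with the grip rail along its top) and slide it down the two grooves at the open end of the box until it is fully home on the sill. Let go of everything, leave the other two panels standing in the rack and do not disturb the other things on the table.

Things in the scene. Friction and masses are not known exactly. Their poses are not given: they have to be found in the camera images.
- box: Plywood transport box, fixed, 174 wide (x), 120 tall, 300 long. Origin on the table under the middle of its open end; the open end faces +y, the closed body runs from y = -14 to -314, z is up. Across the open end stands an aluminium frame 26 deep in y (-13 to +13): a sill and two upright grooved posts, as wide as the box, whose tops are 120 above the table.
- slot_mouth (a point): Point of the box on its middle line (x = 0, y = 0), 120 above the table, level with the post tops. Each post has a square-edged groove, open at the top and towards the other post: 10.6 wide in y, centred on the box's y = 0, 9 deep. The groove floors stand 143 apart in x, so the 140 gate has 1.5 of play each way; outside the groove the post top is flat, 15 wide in x.
- sill (a point): Point of the box at x = 0, y = 0 on the sill, 12 above the table, where the gate's bottom edge rests when home. The frame (posts and sill) was screwed on by hand through slotted holes: its true middle lies anywhere from -6 to +6 mm along the box's x from this point, which the poses do not show: see it or feel for it. A gate that is off lands with one lower corner on a post top.
- catch (a point): Where the spring catch sits in the box's +x groove, 37 above the table (it moves along x with the frame): a bent steel leaf, 14 to 36 over the sill, standing 5 into the groove, that presses on the gate's edge. The gate slides freely until some 33 above home; its weight alone leaves it there, and it needs a push of about 3 to 10 N more until the leaf snaps into its edge notch close to home.
- gate: Solid grey plastic gate, 140 wide (x), 8 thick (y), 155 tall (z), 0.17 to 0.29 kg, origin at the middle of its bottom edge; the only panel with a grip rail. Both side edges have a notch 8 deep, 11 to 39 above the bottom: it fits either way round. Starts upright in one of the rack's slots. Home: upright in both grooves, its origin on the sill 12 above the table, its x along the box's x.
- gate_rail (a point): Middle of the gate's grip rail, 142 above its bottom edge. The rail runs along the gate's x, 100 long, 14 thick in y, and covers the top 26 of the gate (129 to 155 above the bottom); pinch it across y from above.
- rack: Plywood panel rack, fixed, 172 (x) by 310 (y), origin on the table under its middle. Side boards 75 tall (outer faces at x = +-83) have slots 11 wide in y for three upright panels at y = -72, 0, +72 (which panel is where varies). Panels stand with their width along the rack's x, bottoms 10 above the table, and lift straight out.
- forks (a point): Point of the rack midway between its two forks, 166 above the table, level with the fork floors. The forks top two aluminium uprights 8 thick, 50 wide at y = +-149; each is open upwards, 16 wide in x, tips 182 above the table.
- bar: Retaining bar lying loose in the two forks, over the panels: aluminium, 12 wide (x), 330 long (y), 14 tall (z), 0.17 to 0.29 kg, origin at the middle of its underside, with a wooden fin on top. Starts along the rack's y, underside 166 above the table. Lifts straight up.
- bar_fin (a point): Grip point of the bar's wooden fin, 34 above the bar's underside. The fin is 12 wide in the bar's x, 60 long in its y, and reaches from 14 to 50 above the underside; pinch it across x from above.
- vent_gate: Grey panel with rows of dark round vent holes and a small round knob 12 mm across on its top edge, 140 x 8 x 155 (x, y, z), origin at the middle of its bottom edge; stands in a rack slot and stays there.
- window_gate: Grey panel with a clear window and an open loop handle at its top, 140 x 8 x 155 (x, y, z), origin at the middle of its bottom edge; stands in a rack slot and stays there.
- padlock: Brass padlock lying flat, 38 x 80 x 18, origin under its case; leave alone.
- beaker: Glass beaker, 66 across, 85 tall, origin under its middle; leave alone.
- jar: Small amber jar with steel lid, 48 across, 65 tall, origin under its middle; leave alone.
- forceps: Steel forceps lying flat, 165 long, origin under its middle; leave alone.
- tape: Roll of white tape lying flat, 84 across, 24 tall, origin under its middle; leave alone.
- bowl: Steel bowl, 120 across, 45 tall, origin under its middle; leave alone.
- logbook: Closed black logbook lying flat, 150 x 108 x 16, origin under its middle; leave alone.
Things that resemble listed ones, but are neither listed nor needed, are in the scene too. What is shaped like the vent_gate but orange is not meant.

How it is judged:
By the outcome, as a careful person would: the job done as asked, in the order asked, and still so for the second after the job is handed in, with the robot touching nothing.
It also fails if it takes over 64 s, if anything falls off the work surface, if the arm or the gripper's body presses on something with over 40 N, if the wrist force passes 120 N, or if a joint passes its speed limit or range.

ROBOT

A 6-joint arm with a two-finger parallel gripper is mounted at the origin on the work surface. World frame = base frame: x ahead of the robot, y to its left, z up, the work surface at z = 0. Lengths are in mm, angles in degrees, forces in N, time in s.
With the tool pointing down it reaches from about 300 to 850 mm from the base axis. Payload 4.2 kg.
Tool frame: the origin (TCP) lies midway between the tips of the shut fingers; the grasp point (between the pads) lies 19 mm behind it (env.tcp_to_grasp is the distance from the TCP to the grasp point, in mm); z points along the fingers, x is the direction in which the jaws open and shut, and the axes are right-handed (so a half turn about z gives the same grasp; the last joint's range is limited). The gripper opens to 91 mm and grips with 3 to 60 N. Pads are 32 mm wide; open, the fingers measure 118 mm over their backs; the gripper's body (76 mm by 178 mm) begins 60 mm behind the grasp point.
Start: joints at [-74.599, 18.312, 89.639, -0, 72.044, -1.146], TCP at [163.764, -551.203, 213.976] pointing down, gripper open.
Joint ranges: [-177.97, 177.97], [-48.28, 115.42], [12.27, 149.76], [-77.06, 257.06], [2.81, 150.46], [-146.56, 146.56]. Speed limits (degrees/s): [147.25, 147.25, 180, 180, 180, 180].

INTERFACE

Orientations are given as [roll, pitch, yaw] about the fixed x, y, z axes, in that order (R = Rz(yaw) Ry(pitch) Rx(roll)).
In Python, from workcell import env gives the robot as it stands.
- The arm moves only by the tool drive_tool, never from a script. Its argument "motion" is a list of rows, each a list of 2 entries, a list of its own where there are three numbers: the shift along the world's x, y, z in m, then the turn, a rotation vector about the world's x, y, z in rad. In form: [[[dx, dy, dz], [wx, wy, wz]], ...]. A call has exactly 10 rows; each row shifts and turns the commanded pose from where the row before left it; what a row does not reach is not made up. A row lasts 1/12 s, in which the tool goes at most 41.7 mm and 7.16 degrees, less where a joint would pass 70% of its speed; a pose out of reach is approached as far as the arm can. A call is refused whole if a number of a shift passes 0.0417 or a number of a turn 0.125, either way. A call with a gripper value outside its range is refused whole. "claw" is the opening, from 0 (shut) to 1 (fully open), set as the call begins (left out, the last holds). The fingers move at their own pace and stop on an object; "force" is the grip in N (left out, the last holds). Time passes only in rows, so rows that do not move let the fingers close, or fill a call up. It gives the time, the measured TCP pose, the force and the opening at its end, in the units of the state.
- env.state(): the state, without advancing time (a new reading comes with each control period).
- env.grab_frame(name): name is "scene" or "top" or "wrist"; returns the picture (480x640x3 uint8, red, green, blue); there is no depth.
- env.camera_params(name): a dict with "fov_y" (degrees; the focal length in pixels is half the picture's height over the tangent of half this angle, whatever the lens; pixels are square), "cx", "cy" (the principal point, pixels), "k1" (the pictures are not rectified: a ray, as slopes to the right and down, at radius r is drawn at 1 + k1 r^2 times it, then the intrinsics apply), "pose" (4x4, takes a point from camera to world coordinates). Camera axes: x right, y down, z forward; pixel columns grow to the right and rows downward; lengths in mm; the calibration is good to about 2 mm. A picture is of the moment at which its call begins: read the wrist's pose just before it. camera_params takes no time and is no camera call; for the wrist camera it gives the pose at the moment of the call.
- env.job_done(): hands the job in, once; it reports no verdict.
The state is a dict: "time_s": time; "qpos": joint angles; "qvel": joint speeds; "effort": joint torques, N m; "ee_pos": TCP position; "ee_rot": TCP orientation; "force": force on the tool from outside, world axes, zero at the start; "torque": the same for the moment, N m; "gripper_width": finger opening in mm.
Only numpy, scipy, OpenCV 4.12 (cv2) and the standard library are available. Lean on these libraries where they do the work, as an engineer would, in place of code of your own. Each camera call takes 0.05 s, during which the arm holds its last target.

## Working session

There is one attempt and no reset: what is moved stays moved. The work goes in short steps, Python scripts to look and compute and a tool call to move; the robot and the scene stay as the last step left them, time stands still between calls to the robot, and variables do not carry over. Pictures are saved under pics/ and viewed, and the job is handed in when it is done.

Besides the shell and the picture viewer there is one more tool, called as name([rows], argument=value, ...), one row to a line, values as JSON. drive_tool: Moves the arm, as the interface text tells. Its arguments: {"type":"object","properties":{"motion":{"type":"array","items":{"type":"array"}},"claw":{"type":"number"},"force":{"type":"number"}},"required":["motion"]}

```bash
mkdir -p pics; ls; python3 - <<'E'
from workcell import env
import cv2
for n in ("scene","top","wrist"):
    p=env.camera_params(n); print(n,p)
    cv2.imwrite(f"pics/{n}0.png",env.grab_frame(n)[:,:,::-1])
print(env.state())
E
```

```text
pics
scene {'fov_y': 46.16026299178534, 'cx': 321.8837982388035, 'cy': 235.96373733899418, 'k1': -0.02773553307651208, 'pose': array([[ 3.85091591e-01,  5.30122915e-01, -7.55429786e-01,
         1.42940818e+03],
       [ 9.22768684e-01, -2.08560066e-01,  3.24038044e-01,
        -2.67944106e+02],
       [ 1.42275067e-02, -8.21871275e-01, -5.69495553e-01,
         8.50465583e+02],
       [ 0.00000000e+00,  0.00000000e+00,  0.00000000e+00,
         1.00000000e+00]])}
top {'fov_y': 48.06156488103241, 'cx': 318.49324394925156, 'cy': 235.15380317557393, 'k1': -0.14464441339373785, 'pose': array([[ 1.05059925e-02, -9.83490709e-01,  1.80653397e-01,
         2.40818322e+02],
       [-9.99888725e-01, -1.22459812e-02, -8.51899485e-03,
         1.42068426e+02],
       [ 1.05906304e-02, -1.80543794e-01, -9.83509927e-01,
         1.56998758e+03],
       [ 0.00000000e+00,  0.00000000e+00,  0.00000000e+00,
         1.00000000e+00]])}
wrist {'fov_y': 64.94264925023376, 'cx': 316.61087063534455, 'cy': 238.91295044617874, 'k1': -0.009018245686976713, 'pose': array([[ 2.86154375e-01, -9.26318278e-01, -2
[... 255 characters left out ...]
.00000000e+00,
         1.00000000e+00]])}
{'time_s': 0.15, 'qpos': array([-7.45989430e+01,  1.83394930e+01,  8.96878326e+01,  1.50067639e-03,
        7.20451495e+01, -1.14463386e+00]), 'qvel': array([ 0.07714591, -0.18347167, -0.31253181,  0.0097126 , -0.04852583,
       -0.02831914]), 'effort': array([ 7.21805081e-04, -4.12771940e+01, -2.32154131e+01,  7.27917929e-02,
        4.33791114e-02, -9.64428818e-05]), 'ee_pos': array([ 163.67097556, -550.82697708,  213.36792776]), 'ee_rot': array([-1.79997125e+02,  7.24321344e-02, -7.34547709e+01]), 'force': array([ 0.61762163, -0.64353933,  0.35353985]), 'torque': array([-0.0350329 , -0.0336142 ,  0.04479129]), 'gripper_width': 90.99480390180229}
```

View pics/scene0.png

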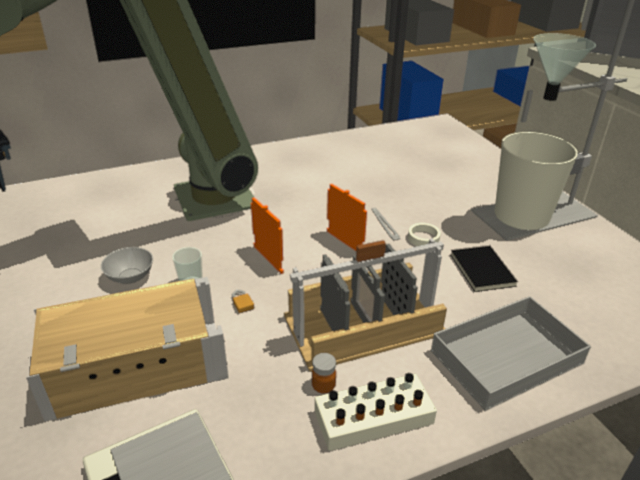

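View pics/top0.png

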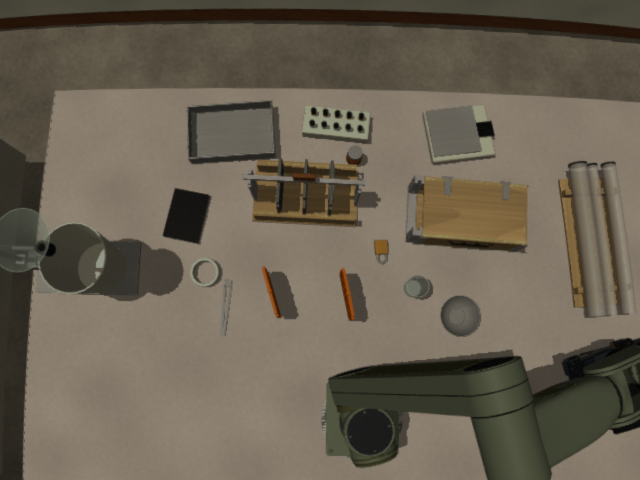

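View pics/wrist0.png

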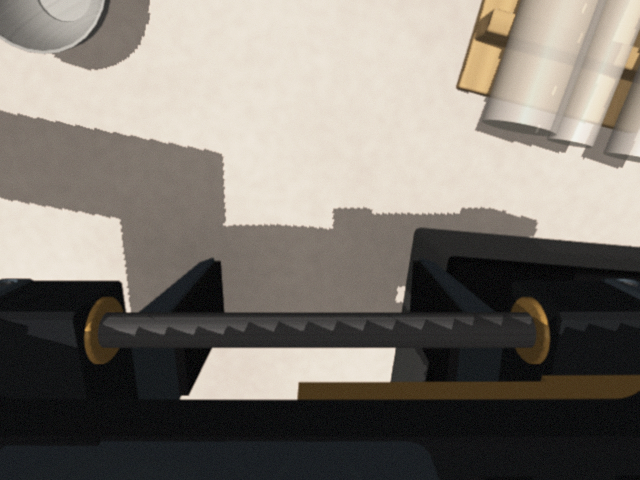

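The top view shows the rack (px ~305,190), the bar with its brown fin at about (305,177), the box (470,213) with its open-end frame at (413,210), and two orange decoys at (270,292) and (347,293). Next I'll look at close crops.

```bash
cat > h.py <<'E'
import numpy as np, cv2
from workcell import env
def K(p):
    f=240/np.tan(np.radians(p["fov_y"]/2)); return f
def ray(p,u,v):
    f=K(p); d=np.array([(u-p["cx"])/f,(v-p["cy"])/f]); rd=np.hypot(*d); r=rd
    for _ in range(30): r=rd/(1+p["k1"]*r*r)
    d=d*(r/rd if rd>0 else 1)
    T=p["pose"]; return T[:3,3], T[:3,:3]@np.array([d[0],d[1],1])
def onz(p,u,v,z):
    o,d=ray(p,u,v); return o+d*(z-o[2])/d[2]
def proj(p,X):
    T=p["pose"]; c=T[:3,:3].T@(np.array(X,float)-T[:3,3]); s=c[:2]/c[2]; s=s*(1+p["k1"]*(s@s)); return s*K(p)+[p["cx"],p["cy"]]
def crop(src,dst,x0,y0,x1,y1,k):
    im=cv2.imread(src)[y0:y1,x0:x1]; cv2.imwrite(dst,cv2.resize(im,None,fx=k,fy=k,interpolation=cv2.INTER_CUBIC))
E
python3 - <<'E'
from h import *
crop("pics/top0.png","pics/top0_rack.png",235,145,375,235,5)
crop("pics/top0.png","pics/top0_box.png",395,165,540,260,5)
crop("pics/scene0.png","pics/scene0_rack.png",270,220,460,370,4)
E
```

```text
(no output)
```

View pics/top0_rack.png

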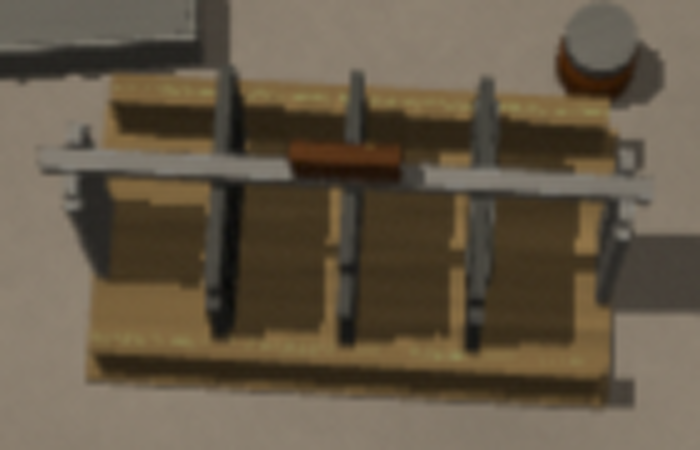

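View pics/top0_box.png

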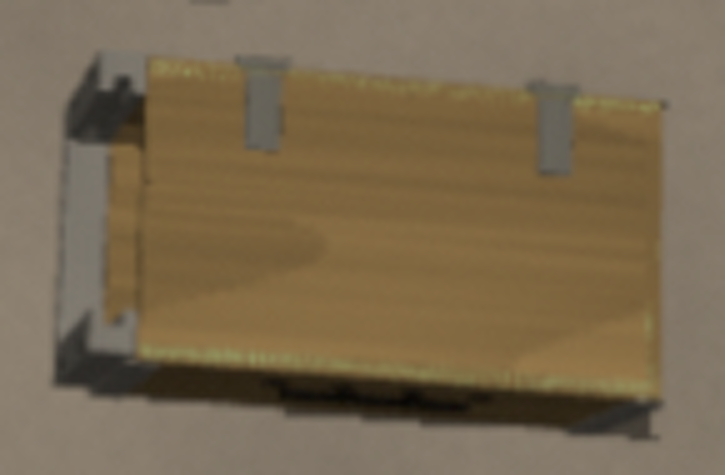

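View pics/scene0_rack.png

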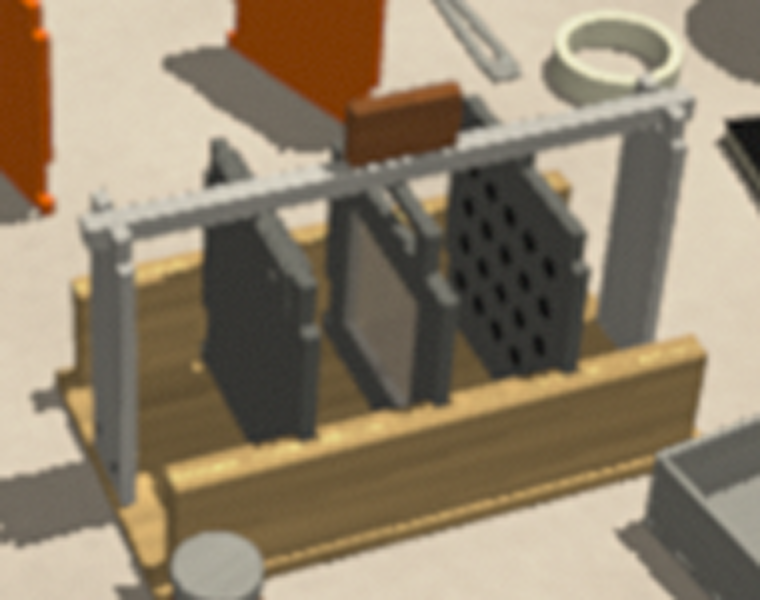

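```bash
python3 - <<'E'
from h import *
p=env.camera_params("top")
c=lambda u,v,z,ox,oy:onz(p,ox+u/5,oy+v/5,z).round(1)
A=c(38,158,178,235,145);B=c(652,188,178,235,145)
print("bar",A,B,np.linalg.norm(A-B),np.degrees(np.arctan2(*(B-A)[[1,0]])),(A+B)/2)
print("fin",c(290,147,214,235,145),c(402,150,214,235,145),)
# gate top edge ends z=165
print("gate",c(487,80,165,235,145),c(473,345,165-155+155,235,145))
# box top corners z=120
for q in [(148,58),(662,103),(657,400),(138,352),(100,54)]: print("box",q,c(*q,120,395,165))
print("padlock etc", onz(p,381,248,9))
print("jar",onz(p,355,155,65), "beaker",onz(p,418,285,85),"bowl",onz(p,460,313,45))
for u,v in [(347,270),(352,318),(265,268),(278,316)]: print("orange",onz(p,u,v,155))
for u,v in [(188,104),(272,101),(275,157),(190,161)]: print("tray",onz(p,u,v,40))
E
```

```text
bar [654.2 336.  178. ] [641.6   5.5 178. ] 330.74009433390444 -92.18329006537529 [647.9  170.75 178.  ]
fin [650.9 198.8 214. ] [650.  140.1 214. ]
gate [705.3  94.1 165. ] [556.8 100.8 165. ]
box (148, 58) [ 678.9 -168.2  120. ]
box (662, 103) [ 659.1 -468.3  120. ]
box (657, 400) [ 486.3 -453.9  120. ]
box (138, 352) [ 510.  -157.8  120. ]
box (100, 54) [ 680.7 -140.8  120. ]
padlock etc [491.36897149 -55.96189094   9.        ]
jar [757.90321483  24.33846078  65.        ] beaker [ 376.11167884 -148.97254191   85.        ] bowl [ 300.30802685 -276.96023387   45.        ]
orange [407.94143279  53.41143939 155.        ]
orange [281.87619196  40.00630842 155.        ]
orange [410.61932922 270.40280606 155.        ]
orange [284.9277547  233.22427602 155.        ]
tray [926.73402927 534.24880579  40.        ]
tray [937.23362613 275.39986482  40.        ]
tray [756.92395277 260.86105645  40.        ]
tray [742.60119198 515.58655319  40.        ]
```

Candidates for the gate: the solid panel at top px (331,188), scene px (335,300); the window panel at top (305,188); the vent panel at top (279,188); orange look-alikes at top (270,292) and (347,293). I choose the solid grey panel in the slot nearest the box (world about (631,97)). The first move goes over the box frame so the wrist camera can see it on the way.

drive_tool([
  [[0.0214, 0.0165, 0.0058], [0, 0, 0.0606]],
  [[0.0214, 0.0165, 0.0058], [0, 0, 0.0606]],
  [[0.0214, 0.0165, 0.0058], [0, 0, 0.0606]],
  [[0.0214, 0.0165, 0.0058], [0, 0, 0.0606]],
  [[0.0214, 0.0165, 0.0058], [0, 0, 0.0606]],
  [[0.0214, 0.0165, 0.0058], [0, 0, 0.0606]],
  [[0.0214, 0.0165, 0.0058], [0, 0, 0.0606]],
  [[0.0214, 0.0165, 0.0058], [0, 0, 0.0606]],
  [[0.0214, 0.0165, 0.0058], [0, 0, 0.0606]],
  [[0.0214, 0.0165, 0.0058], [0, 0, 0.0606]],
], claw=1)

```text
time_s: 0.98
ee_pos: [378.5, -385.1, 272.0]
ee_rot: [-180.0, 0.0, -38.6]
force: [-0.1, -0.3, 0.1]
gripper_width: 91.2
```

drive_tool([
  [[0.0214, 0.0165, 0.0058], [0, 0, 0.0606]],
  [[0.0214, 0.0165, 0.0058], [0, 0, 0.0606]],
  [[0.0214, 0.0165, 0.0058], [0, 0, 0.0606]],
  [[0.0214, 0.0165, 0.0058], [0, 0, 0.0606]],
  [[0.0214, 0.0165, 0.0058], [0, 0, 0.0606]],
  [[0.0214, 0.0165, 0.0058], [0, 0, 0.0606]],
  [[0.0214, 0.0165, 0.0058], [0, 0, 0.0606]],
  [[0.0214, 0.0165, 0.0058], [0, 0, 0.0606]],
  [[0.0214, 0.0165, 0.0058], [0, 0, 0.0606]],
  [[0.0107, 0.0082, 0.0029], [0, 0, 0.0303]],
])

```text
time_s: 1.82
ee_pos: [583.2, -227.5, 327.1]
ee_rot: [-179.9, -0.0, -5.5]
force: [-0.1, -0.7, 0.1]
gripper_width: 91.0
```

```bash
cat > shot.py <<'E'
import sys,json
from h import *
n=sys.argv[1]; s=env.state(); p=env.camera_params("wrist"); im=env.grab_frame("wrist")
cv2.imwrite(f"pics/{n}.png",im[:,:,::-1]); np.save(f"pics/{n}.npy",p,allow_pickle=True)
print(round(s["time_s"],2),s["ee_pos"].round(1),s["ee_rot"].round(2),s["qpos"].round(1),s["force"].round(1),round(s["gripper_width"],1))
E
python3 shot.py w1
```

```text
1.82 [ 583.2 -227.5  327.1] [-1.7995e+02 -5.0000e-02 -5.4900e+00] [-22.4  20.7  70.1   0.1  89.1 -16.9] [-0.1 -0.7  0.1] 91.0
```

View pics/w1.png

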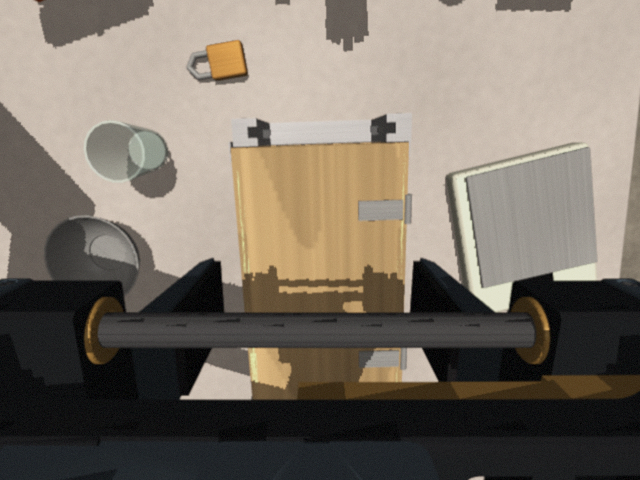

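```bash
python3 - <<'E'
from h import *
crop("pics/w1.png","pics/w1c.png",220,100,420,160,4)
E
```

```text
(no output)
```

View pics/w1c.png

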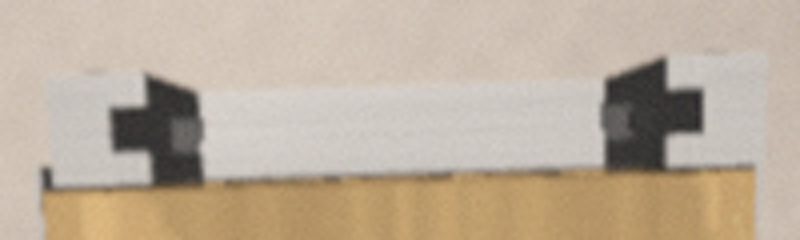

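```bash
python3 - <<'E'
from h import *
p=np.load("pics/w1.npy",allow_pickle=True).item()
c=lambda u,v,z:onz(p,220+(u+.5)/4-.5,100+(v+.5)/4-.5,z)
L=c(111,128,120);R=c(703,111,120)
print("groove floors",L,R,np.linalg.norm(R-L),(L+R)/2,np.degrees(np.arctan2(*(R-L)[[1,0]])))
L=c(48,77,120);R=c(767,56,120);print("frame outer",L,R,np.linalg.norm(R-L),(L+R)/2,np.degrees(np.arctan2(*(R-L)[[1,0]])))
L=c(51,186,120);R=c(755,168,120);print("frame/box y",L,R,(L+R)/2,np.degrees(np.arctan2(*(R-L)[[1,0]])))
# box edges
for q in[(233,150),(251,385),(408,150),(401,385)]: print(q,onz(p,*q,120))
E
```

```text
groove floors [ 524.24005445 -141.32990926  120.        ] [ 667.21876356 -150.88816632  120.        ] 143.29784205510282 [ 595.72940901 -146.10903779  120.        ] -3.8245844611854456
frame outer [ 510.80953213 -128.17945455  120.        ] [ 683.04558674 -139.64593767  120.        ] 172.61731877713967 [ 596.92755943 -133.91269611  120.        ] -3.808802139629587
frame/box y [ 507.71563728 -153.47405453  120.        ] [ 679.29216226 -165.43545629  120.        ] [ 593.50389977 -159.45475541  120.        ] -3.987904442259149
(233, 150) [ 507.77269085 -157.19072196  120.        ]
(251, 385) [ 488.5791174  -421.95656011  120.        ]
(408, 150) [ 678.65587219 -173.37564451  120.        ]
(401, 385) [ 661.88789095 -438.50067964  120.        ]
```

Groove floors are at (247.8,132) and (395.8,128). They come out 143.3 apart, against 143 in the description, so the frame centre is about (595.9,-146.2) with yaw -3.85°. Now to the bar.

drive_tool([
  [[0.0065, 0.0325, 0.0], [0, 0, 0.0058]],
  [[0.0065, 0.0325, 0.0], [0, 0, 0.0058]],
  [[0.0065, 0.0325, 0.0], [0, 0, 0.0058]],
  [[0.0065, 0.0325, 0.0], [0, 0, 0.0058]],
  [[0.0065, 0.0325, 0.0], [0, 0, 0.0058]],
  [[0.0065, 0.0325, 0.0], [0, 0, 0.0058]],
  [[0.0065, 0.0325, 0.0], [0, 0, 0.0058]],
  [[0.0065, 0.0325, 0.0], [0, 0, 0.0058]],
  [[0.0065, 0.0325, 0.0], [0, 0, 0.0058]],
  [[0.0065, 0.0325, 0.0], [0, 0, 0.0058]],
])

```text
time_s: 2.7
ee_pos: [645.6, 95.7, 326.8]
ee_rot: [179.9, 0.0, -2.5]
force: [0.2, 0.8, -0.0]
gripper_width: 91.3
```

```bash
python3 shot.py w2
```

```text
2.7 [645.6  95.7 326.8] [ 1.7994e+02  5.0000e-02 -2.5100e+00] [ 7.5 23.5 65.9 -0.1 90.7 10. ] [ 0.2  0.8 -0. ] 91.3
```

View pics/w2.png

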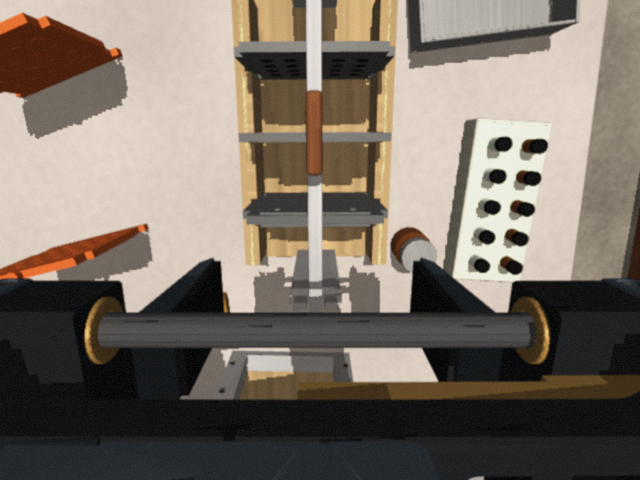

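The wrist view shows the fin at (315,132), the vent panel at row 60, the window panel at row 136 and the railed solid panel at row 213.

```bash
python3 - <<'E'
from h import *
crop("pics/w2.png","pics/w2c.png",230,40,400,260,3)
p=np.load("pics/w2.npy",allow_pickle=True).item()
im=cv2.imread("pics/w2.png").astype(int);b,g,r=im[...,0],im[...,1],im[...,2]
m=((r-b>50)&(r<150)).astype(np.uint8); m[:, :300]=0;m[:,335:]=0;m[185:]=0
n,l,st,ce=cv2.connectedComponentsWithStats(m); i=1+np.argmax(st[1:,4]);print(st[i],ce[i])
ys,xs=np.nonzero(l==i); rc=cv2.minAreaRect(np.c_[xs,ys].astype(np.float32)); print(rc)
for v in range(95,172,15):
    x=xs[ys==v]; print(v,onz(p,x.min()-.5,v,216)[:2].round(1),onz(p,x.max()+.5,v,216)[:2].round(1))
print(onz(p,315,st[i][1]-.5,216),onz(p,315,st[i][1]+st[i][3]-.5,216))
E
```

```text
[ 305   91   30   84 1237] [313.87954729 132.83104285]
((319.5, 132.5), (83.0, 29.0), 90.0)
95 [642.3 198.9] [653.6 198.4]
110 [641.8 188.9] [653.2 188.4]
125 [641.3 178.6] [653.5 178.1]
140 [641.5 168.1] [652.3 167.7]
155 [640.9 157.5] [651.9 157. ]
170 [640.4 146.6] [651.5 146.2]
[649.09779519 201.60901097 216.        ] [646.54694588 143.06387981 216.        ]
```

View pics/w2c.png

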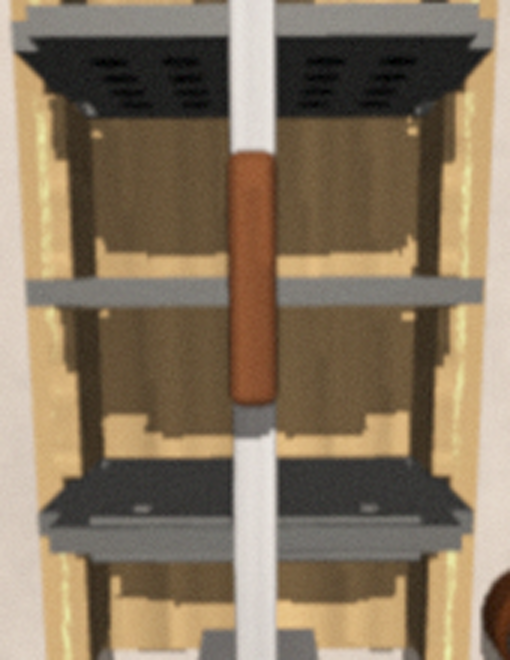

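drive_tool([
  [[0.0004, 0.0192, -0.015], [0, 0, 0.001]],
  [[0.0004, 0.0192, -0.015], [0, 0, 0.001]],
  [[0.0004, 0.0192, -0.015], [0, 0, 0.001]],
  [[0.0005, 0.019, -0.015], [0, 0, 0.001]],
  [[0, 0, -0.017], [0, 0, 0]],
  [[0, 0, -0.017], [0, 0, 0]],
  [[0, 0, -0.017], [0, 0, 0]],
  [[0, 0, -0.017], [0, 0, 0]],
  [[0, 0, -0.015], [0, 0, 0]],
  [[0, 0, 0], [0, 0, 0]],
])

```text
time_s: 3.58
ee_pos: [645.4, 170.2, 180.0]
ee_rot: [179.8, 0.4, -2.3]
force: [-0.8, 0.5, -0.5]
gripper_width: 91.3
```

drive_tool([
  [[0, 0, 0], [0, 0, 0]],
  [[0, 0, 0], [0, 0, 0]],
  [[0, 0, 0], [0, 0, 0]],
  [[0, 0, 0], [0, 0, 0]],
  [[0, 0, 0], [0, 0, 0]],
  [[0, 0, 0], [0, 0, 0]],
  [[0, 0, 0], [0, 0, 0]],
  [[0, 0, 0], [0, 0, 0]],
  [[0, 0, 0], [0, 0, 0]],
  [[0, 0, 0], [0, 0, 0]],
], claw=0, force=30)

```text
time_s: 4.42
ee_pos: [647.8, 172.1, 184.0]
ee_rot: [180.0, -0.0, -2.2]
force: [0.4, 0.1, -0.5]
gripper_width: 27.7
```

```bash
python3 - <<'E'
from h import *
s=env.state();print(s["ee_pos"],s["ee_rot"],s["force"],s["torque"],s["gripper_width"])
p=env.camera_params("top")
for u,v in [(60,360),(150,340),(200,360),(60,420),(224,335),(140,295),(320,400)]: print(u,v,onz(p,u,v,0)[:2].round())
for X in [(180,435,0),(180,765,0),(220,415,0),(220,745,0)]: print(X,proj(p,X).round())
E
```

```text
[647.75326006 172.1066548  184.04979671] [ 1.79996558e+02 -2.29383671e-03 -2.19080727e+00] [ 0.35935533  0.14981321 -0.48535456] [-0.01750063 -0.0819956  -0.0239095 ] 27.68116296037666
60 360 [144. 889.]
150 340 [213. 616.]
200 360 [159. 466.]
60 420 [-31. 881.]
224 335 [232. 398.]
140 295 [343. 653.]
320 400 [ 52. 119.]
(180, 435, 0) [211. 353.]
(180, 765, 0) [100. 350.]
(220, 415, 0) [218. 339.]
(220, 745, 0) [108. 336.]
```

drive_tool([
  [[0, 0, 0], [0, 0, 0]],
  [[0, 0, 0], [0, 0, 0]],
  [[0, 0, 0], [0, 0, 0]],
  [[0, 0, 0], [0, 0, 0]],
  [[0, 0, 0.003], [0, 0, 0]],
  [[0, 0, 0.006], [0, 0, 0]],
  [[0, 0, 0.008], [0, 0, 0]],
  [[0, 0, 0.008], [0, 0, 0]],
  [[0, 0, 0.008], [0, 0, 0]],
  [[0, 0, 0.007], [0, 0, 0]],
])

```text
time_s: 5.25
ee_pos: [648.1, 172.2, 225.6]
ee_rot: [-180.0, -0.1, -2.2]
force: [-0.4, -0.4, -1.3]
gripper_width: 11.6
```

```bash
python3 shot.py w3; python3 - <<'E'
from h import *
cv2.imwrite("pics/s3.png",env.grab_frame("scene")[:,:,::-1]);crop("pics/s3.png","pics/s3c.png",250,150,490,370,3)
E
```

```text
5.25 [648.1 172.2 225.6] [-1.7998e+02 -8.0000e-02 -2.1900e+00] [13.9 26.7 74.7 -0.  78.5 16.1] [-0.4 -0.4 -1.3] 11.6
```

View pics/s3c.png

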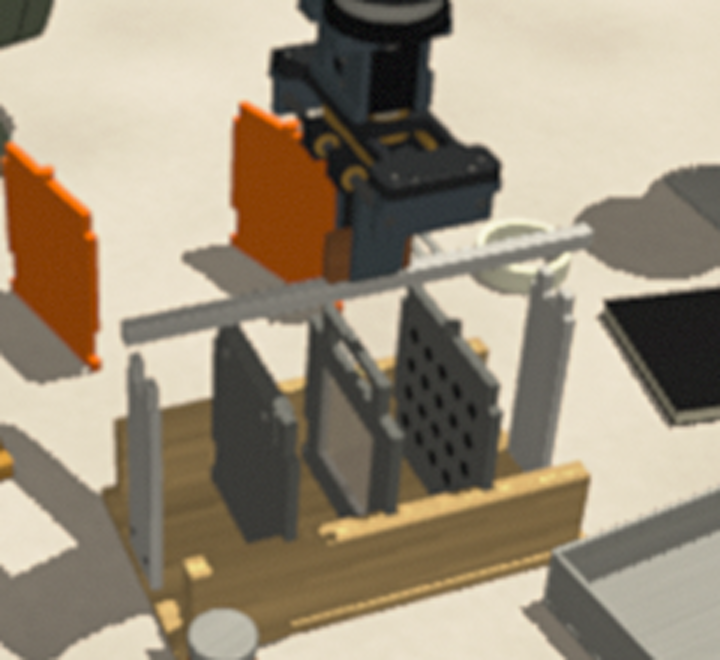

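View pics/w3.png

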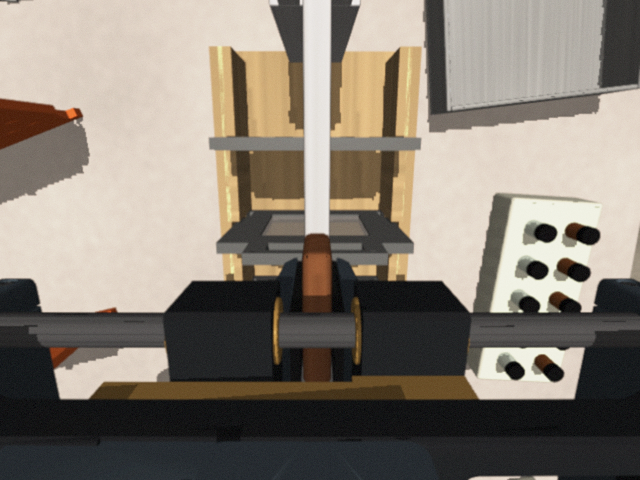

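Scene view shows the bar lifted clear of both forks (ends at crop px (130,330) and (585,237)). Next I carry it to the open table at about (190,610).

drive_tool([
  [[-0.008, 0.0075, 0.006], [0, 0, 0]],
  [[-0.016, 0.015, 0.006], [0, 0, 0]],
  [[-0.024, 0.023, 0.006], [0, 0, 0]],
  [[-0.025, 0.024, 0.004], [0, 0, 0]],
  [[-0.025, 0.024, 0], [0, 0, 0]],
  [[-0.025, 0.024, 0], [0, 0, 0]],
  [[-0.025, 0.024, 0], [0, 0, 0]],
  [[-0.025, 0.024, 0], [0, 0, 0]],
  [[-0.025, 0.024, 0], [0, 0, 0]],
  [[-0.025, 0.024, 0], [0, 0, 0]],
])

```text
time_s: 6.18
ee_pos: [422.3, 386.6, 246.1]
ee_rot: [180.0, 0.0, -2.2]
force: [0.0, 0.8, -2.0]
gripper_width: 12.1
```

drive_tool([
  [[-0.025, 0.024, 0], [0, 0, 0]],
  [[-0.025, 0.024, 0], [0, 0, 0]],
  [[-0.025, 0.024, 0], [0, 0, 0]],
  [[-0.025, 0.024, 0], [0, 0, 0]],
  [[-0.025, 0.024, 0], [0, 0, 0]],
  [[-0.025, 0.024, -0.01], [0, 0, 0]],
  [[-0.025, 0.024, -0.015], [0, 0, 0]],
  [[-0.025, 0.024, -0.02], [0, 0, 0]],
  [[-0.022, 0.021, -0.025], [0, 0, 0]],
  [[-0.012, 0.0115, -0.025], [0, 0, 0]],
])

```text
time_s: 7.02
ee_pos: [187.0, 612.3, 150.5]
ee_rot: [-179.9, 0.1, -2.0]
force: [0.2, 0.3, -2.2]
gripper_width: 11.7
```

```bash
python3 shot.py w4
```

```text
7.02 [187.  612.3 150.5] [-1.7989e+02  7.0000e-02 -2.0500e+00] [71.9 26.5 86.1  0.1 67.3 73.9] [ 0.2  0.3 -2.2] 11.7
```

View pics/w4.png

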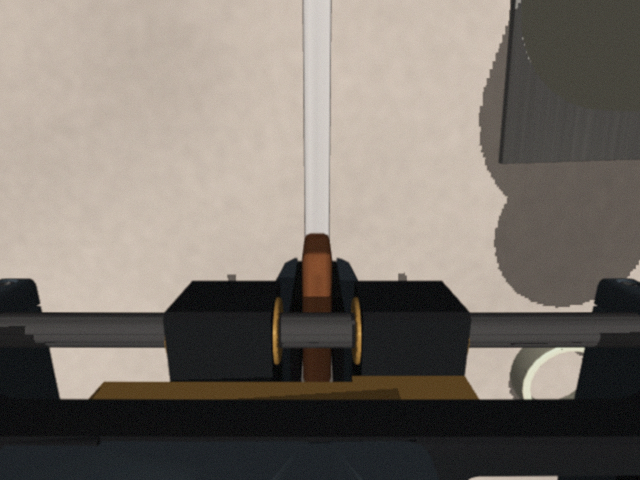

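drive_tool([
  [[0, 0, -0.016], [0, 0, 0]],
  [[0, 0, -0.02], [0, 0, 0]],
  [[0, 0, -0.02], [0, 0, 0]],
  [[0, 0, -0.02], [0, 0, 0]],
  [[0, 0, -0.018], [0, 0, 0]],
  [[0, 0, -0.014], [0, 0, 0]],
  [[0, 0, -0.008], [0, 0, 0]],
  [[0, 0, -0.005], [0, 0, 0]],
  [[0, 0, -0.003], [0, 0, 0]],
  [[0, 0, -0.002], [0, 0, 0]],
])

```text
time_s: 7.9
ee_pos: [190.8, 610.5, 25.5]
ee_rot: [-179.9, -0.0, -2.2]
force: [1.0, -0.6, -2.1]
gripper_width: 11.8
```

drive_tool([
  [[0, 0, -0.0015], [0, 0, 0]],
  [[0, 0, -0.0015], [0, 0, 0]],
  [[0, 0, -0.001], [0, 0, 0]],
  [[0, 0, -0.001], [0, 0, 0]],
  [[0, 0, -0.001], [0, 0, 0]],
  [[0, 0, 0], [0, 0, 0]],
  [[0, 0, 0], [0, 0, 0]],
  [[0, 0, 0], [0, 0, 0]],
  [[0, 0, 0], [0, 0, 0]],
  [[0, 0, 0], [0, 0, 0]],
])

```text
time_s: 8.73
ee_pos: [190.8, 610.2, 19.1]
ee_rot: [-180.0, -0.0, -2.2]
force: [0.1, 0.1, -2.1]
gripper_width: 12.0
```

drive_tool([
  [[0, 0, -0.0005], [0, 0, 0]],
  [[0, 0, -0.0005], [0, 0, 0]],
  [[0, 0, -0.0005], [0, 0, 0]],
  [[0, 0, 0], [0, 0, 0]],
  [[0, 0, 0], [0, 0, 0]],
  [[0, 0, 0], [0, 0, 0]],
  [[0, 0, 0], [0, 0, 0]],
  [[0, 0, 0], [0, 0, 0]],
  [[0, 0, 0], [0, 0, 0]],
  [[0, 0, 0], [0, 0, 0]],
])

```text
time_s: 9.57
ee_pos: [190.8, 610.2, 18.0]
ee_rot: [-180.0, -0.0, -2.2]
force: [-0.6, -2.4, 5.9]
gripper_width: 12.0
```

Contact with the table at 6 N. Release half open, which also suits the tight rack later, then lift.

drive_tool([
  [[0, 0, 0], [0, 0, 0]],
  [[0, 0, 0], [0, 0, 0]],
  [[0, 0, 0], [0, 0, 0]],
  [[0, 0, 0], [0, 0, 0]],
  [[0, 0, 0], [0, 0, 0]],
  [[0, 0, 0], [0, 0, 0]],
  [[0, 0, 0], [0, 0, 0]],
  [[0, 0, 0.005], [0, 0, 0]],
  [[0, 0, 0.015], [0, 0, 0]],
  [[0, 0, 0.02], [0, 0, 0]],
], claw=0.5)

```text
time_s: 10.4
ee_pos: [190.4, 608.9, 56.7]
ee_rot: [179.8, 0.1, -2.2]
force: [-0.4, -0.3, -0.0]
gripper_width: 45.6
```

drive_tool([
  [[0, 0, 0.03], [0, 0, 0]],
  [[0, 0, 0.035], [0, 0, 0]],
  [[0, 0, 0.035], [0, 0, 0]],
  [[0.015, -0.019, 0.03], [0, 0, 0]],
  [[0.02, -0.025, 0.025], [0, 0, 0]],
  [[0.02, -0.025, 0.025], [0, 0, 0]],
  [[0.022, -0.028, 0.02], [0, 0, 0]],
  [[0.022, -0.028, 0.02], [0, 0, 0]],
  [[0.022, -0.028, 0.016], [0, 0, 0]],
  [[0.022, -0.028, 0], [0, 0, 0]],
])

```text
time_s: 11.23
ee_pos: [335.5, 428.9, 298.1]
ee_rot: [-179.6, -0.3, -2.2]
force: [0.7, 1.3, 0.4]
gripper_width: 45.4
```

```bash
python3 - <<'E'
from h import *
p=env.camera_params("top")
im=env.grab_frame("top");cv2.imwrite("pics/t5.png",im[:,:,::-1]); crop("pics/t5.png","pics/t5c.png",30,180,330,400,2.5.__int__()+0)
s=env.state();print(s["ee_pos"],s["gripper_width"],s["force"])
E
```

```text
[338.76239362 423.30837792 296.60269409] 45.32972951237365 [ 1.60536469 -4.46040959 -0.73884441]
```

View pics/t5.png

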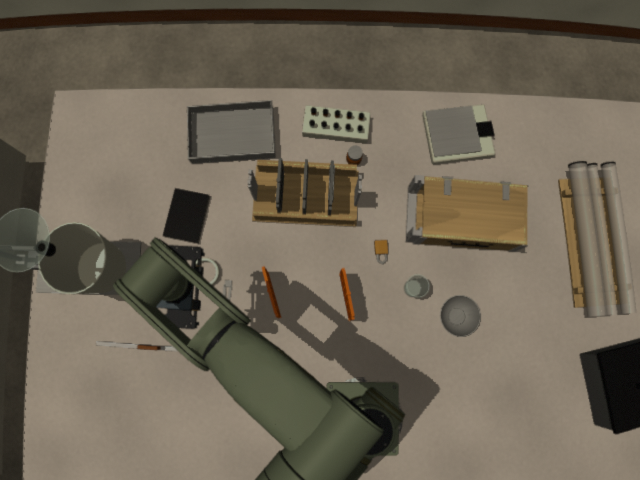

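The bar lies on the table at px (97..175,346), clear of everything. Next, the gate.

drive_tool([
  [[0.019, -0.024, 0], [0, 0, 0]],
  [[0.019, -0.024, 0], [0, 0, 0]],
  [[0.019, -0.024, 0], [0, 0, 0]],
  [[0.019, -0.024, 0], [0, 0, 0]],
  [[0.019, -0.024, 0], [0, 0, 0]],
  [[0.019, -0.024, 0], [0, 0, 0]],
  [[0.019, -0.024, 0], [0, 0, 0]],
  [[0.019, -0.024, 0], [0, 0, 0]],
  [[0.019, -0.024, 0], [0, 0, 0]],
  [[0.019, -0.024, 0], [0, 0, 0]],
])

```text
time_s: 12.12
ee_pos: [524.3, 187.9, 293.8]
ee_rot: [-180.0, -0.0, -2.2]
force: [0.8, -0.1, -0.1]
gripper_width: 45.7
```

drive_tool([
  [[0.019, -0.024, 0], [0, 0, 0]],
  [[0.019, -0.024, 0], [0, 0, 0]],
  [[0.019, -0.024, 0], [0, 0, 0]],
  [[0.019, -0.024, 0], [0, 0, 0]],
  [[0.019, -0.024, 0], [0, 0, 0]],
  [[0.016, -0.018, 0], [0, 0, 0]],
  [[0.005, -0.005, 0], [0, 0, 0]],
  [[0, 0, 0], [0, 0, 0]],
  [[0, 0, 0], [0, 0, 0]],
  [[0, 0, 0], [0, 0, 0]],
])

```text
time_s: 12.95
ee_pos: [638.9, 47.3, 293.8]
ee_rot: [-180.0, 0.0, -2.1]
force: [-0.3, 0.9, 0.3]
gripper_width: 45.8
```

```bash
python3 shot.py w6; python3 -c "
from h import *
crop('pics/w6.png','pics/w6c.png',200,40,440,240,3)"
```

```text
12.95 [638.9  47.3 293.8] [-1.7996e+02  2.0000e-02 -2.1300e+00] [ 3.2 22.5 71.9  0.  85.6  5.3] [-0.3  0.9  0.3] 45.8
```

View pics/w6c.png

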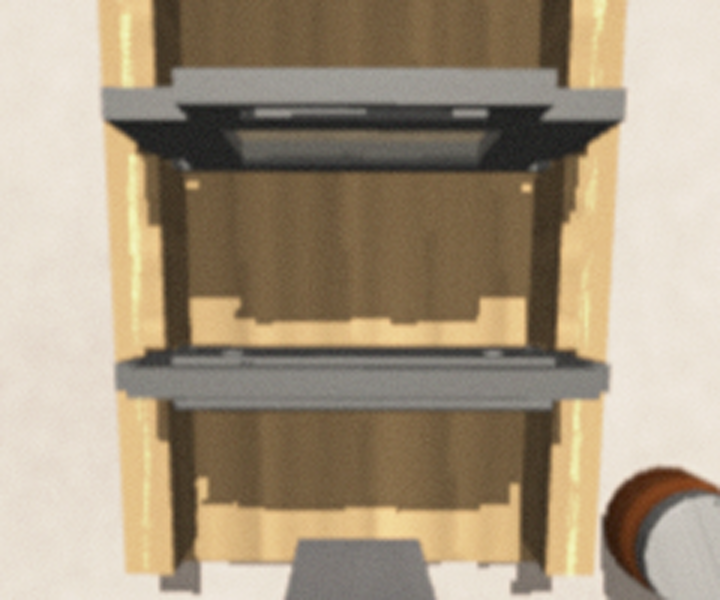

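```bash
python3 - <<'E'
from h import *
p=np.load("pics/w6.npy",allow_pickle=True).item()
c=lambda u,v,z:onz(p,200+(u+.5)/3-.5,40+(v+.5)/3-.5,z)
for a,b in [((118,366),(608,366)),((118,388),(608,388)),((118,398),(608,398)),((174,408),(556,408)),((174,358),(556,358)),((174,345),(556,345)),((103,88),(626,88)),((103,119),(626,119)),((173,68),(556,68))]:
    for z in (165,):
        A,B=c(*a,z),c(*b,z); print(a,b,A[:2].round(1),B[:2].round(1),np.linalg.norm(A-B).round(1),((A+B)/2)[:2].round(1))
cv2.imwrite("pics/s6.png",env.grab_frame("scene")[:,:,::-1]);crop("pics/s6.png","pics/s6c.png",290,230,440,370,5)
E
```

```text
(118, 366) (608, 366) [580.2 105.4] [708.2 100.8] 128.1 [644.2 103.1]
(118, 388) (608, 388) [579.7  99.7] [708.4  95.1] 128.8 [644.   97.4]
(118, 398) (608, 398) [579.5  97.1] [708.4  92.5] 129.0 [643.9  94.8]
(174, 408) (556, 408) [594.  94.] [694.7  90.4] 100.8 [644.4  92.2]
(174, 358) (556, 358) [595.  106.9] [694.6 103.3] 99.7 [644.8 105.1]
(174, 345) (556, 345) [595.2 110.2] [694.6 106.6] 99.4 [644.9 108.4]
(103, 88) (626, 88) [582.3 172.7] [711.3 168.1] 129.0 [646.8 170.4]
(103, 119) (626, 119) [581.7 165.6] [711.5 160.9] 129.8 [646.6 163.3]
(173, 68) (556, 68) [599.9 176.6] [694.  173.3] 94.1 [647.  174.9]
```

View pics/s6c.png

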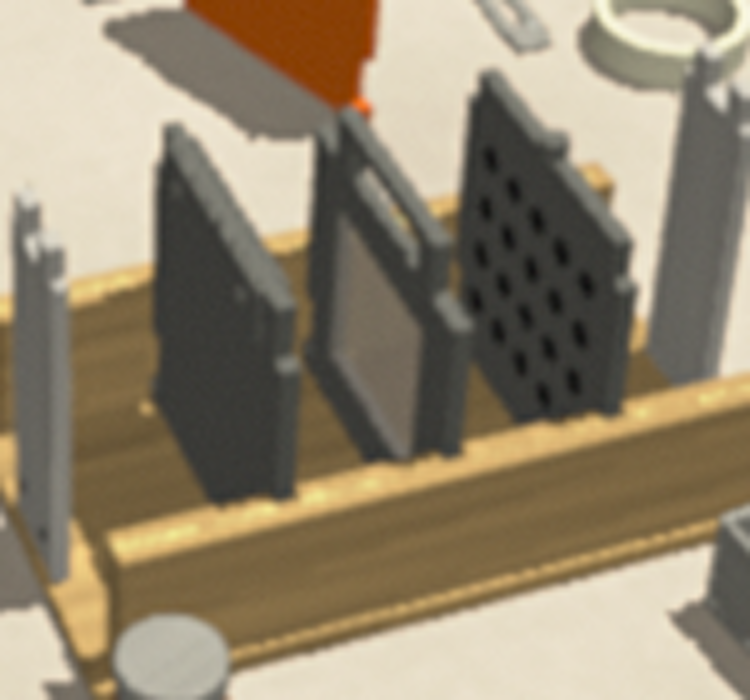

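Confirmed: the near panel is solid, with a 100 mm rail centred at (644.4,99.1) and yaw about -2.1°. I'll turn +90° to pinch across its thickness.

drive_tool([
  [[0.0006, 0.0052, -0.008], [0, 0, 0.12]],
  [[0.0006, 0.0052, -0.008], [0, 0, 0.12]],
  [[0.0006, 0.0052, -0.008], [0, 0, 0.12]],
  [[0.0006, 0.0052, -0.008], [0, 0, 0.12]],
  [[0.0006, 0.0052, -0.008], [0, 0, 0.12]],
  [[0.0005, 0.0052, -0.008], [0, 0, 0.12]],
  [[0.0005, 0.0052, -0.008], [0, 0, 0.12]],
  [[0.0005, 0.0052, -0.008], [0, 0, 0.12]],
  [[0.0005, 0.0052, -0.008], [0, 0, 0.12]],
  [[0.0005, 0.005, -0.008], [0, 0, 0.12]],
])

```text
time_s: 13.88
ee_pos: [644.6, 99.2, 213.7]
ee_rot: [180.0, -0.0, 67.0]
force: [0.6, -0.3, -0.1]
gripper_width: 45.8
```

drive_tool([
  [[0, 0, -0.004], [0, 0, 0.1]],
  [[0, 0, -0.004], [0, 0, 0.1]],
  [[0, 0, -0.004], [0, 0, 0.1]],
  [[0, 0, -0.004], [0, 0, 0.0704]],
  [[0, 0, -0.006], [0, 0, 0]],
  [[0, 0, -0.006], [0, 0, 0]],
  [[0, 0, -0.004], [0, 0, 0]],
  [[0, 0, 0], [0, 0, 0]],
  [[0, 0, 0], [0, 0, 0]],
  [[0, 0, 0], [0, 0, 0]],
])

```text
time_s: 14.72
ee_pos: [645.4, 98.0, 181.8]
ee_rot: [180.0, -0.0, 87.8]
force: [-0.4, -0.5, -0.3]
gripper_width: 45.8
```

```bash
python3 shot.py w7
```

```text
14.72 [645.4  98.  181.8] [ 1.7997e+02 -1.0000e-02  8.7760e+01] [  7.6  26.5  81.5   0.   72.  -80.1] [-0.4 -0.5 -0.3] 45.8
```

View pics/w7.png

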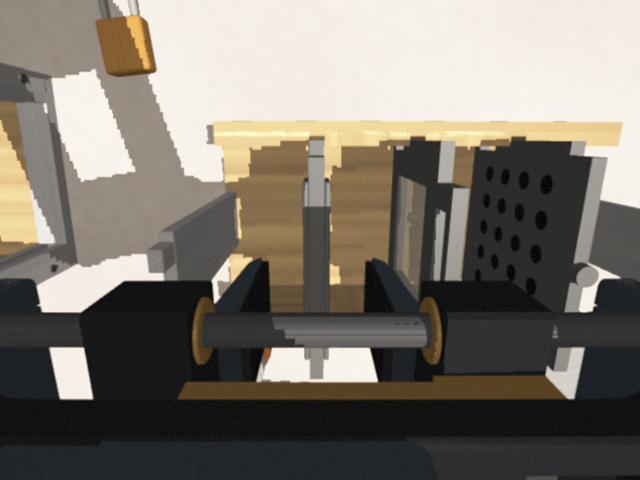

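The railed gate is centred between the fingers (rail cols 303–330, fingers 268 and 365), and the window and vent panels are to the right. Descend and grip.

drive_tool([
  [[0, 0, -0.005], [0, 0, 0]],
  [[0, 0, -0.008], [0, 0, 0]],
  [[0, 0, -0.008], [0, 0, 0]],
  [[0, 0, -0.008], [0, 0, 0]],
  [[0, 0, -0.008], [0, 0, 0]],
  [[0, 0, -0.007], [0, 0, 0]],
  [[0, 0, -0.004], [0, 0, 0]],
  [[0, 0, 0], [0, 0, 0]],
  [[0, 0, 0], [0, 0, 0]],
  [[0, 0, 0], [0, 0, 0]],
])

```text
time_s: 15.6
ee_pos: [645.6, 97.9, 134.0]
ee_rot: [180.0, -0.0, 87.8]
force: [-0.5, -0.9, 0.4]
gripper_width: 45.6
```

drive_tool([
  [[0, 0, 0], [0, 0, 0]],
  [[0, 0, 0], [0, 0, 0]],
  [[0, 0, 0], [0, 0, 0]],
  [[0, 0, 0], [0, 0, 0]],
  [[0, 0, 0], [0, 0, 0]],
  [[0, 0, 0], [0, 0, 0]],
  [[0, 0, 0], [0, 0, 0]],
  [[0, 0, 0], [0, 0, 0]],
  [[0, 0, 0], [0, 0, 0]],
  [[0, 0, 0], [0, 0, 0]],
], claw=0, force=45)

```text
time_s: 16.43
ee_pos: [645.3, 97.9, 133.7]
ee_rot: [180.0, -0.0, 87.8]
force: [-0.3, -0.3, 1.2]
gripper_width: 13.8
```

drive_tool([
  [[0, 0, 0.004], [0, 0, 0]],
  [[0, 0, 0.01], [0, 0, 0]],
  [[0, 0, 0.016], [0, 0, 0]],
  [[0, 0, 0.022], [0, 0, 0]],
  [[0, 0, 0.026], [0, 0, 0]],
  [[0, 0, 0.028], [0, 0, 0]],
  [[0, 0, 0.028], [0, 0, 0]],
  [[0, 0, 0.028], [0, 0, 0]],
  [[0, 0, 0.024], [0, 0, 0]],
  [[0, 0, 0.014], [0, 0, 0]],
])

```text
time_s: 17.27
ee_pos: [645.7, 98.0, 337.7]
ee_rot: [179.7, -0.1, 87.8]
force: [0.8, 0.5, -2.4]
gripper_width: 13.6
```

```bash
python3 shot.py w8; python3 -c "
from h import *
cv2.imwrite('pics/s8.png',env.grab_frame('scene')[:,:,::-1])"
```

```text
17.27 [645.7  98.  337.7] [ 1.7971e+02 -6.0000e-02  8.7790e+01] [  7.6  23.3  64.7   0.   91.7 -80.2] [ 0.8  0.5 -2.4] 13.6
```

View pics/s8.png

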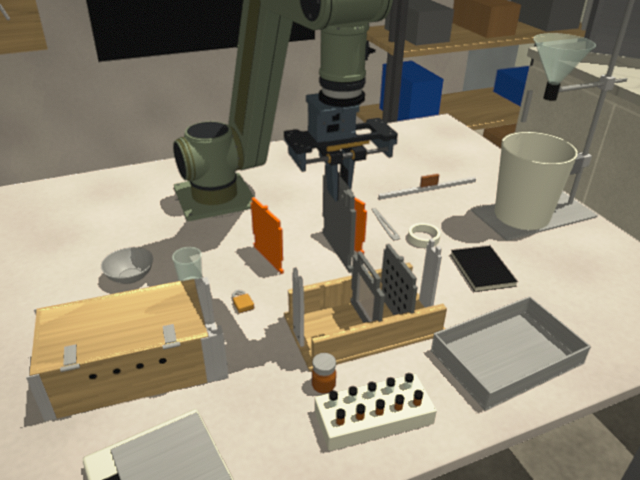

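View pics/w8.png

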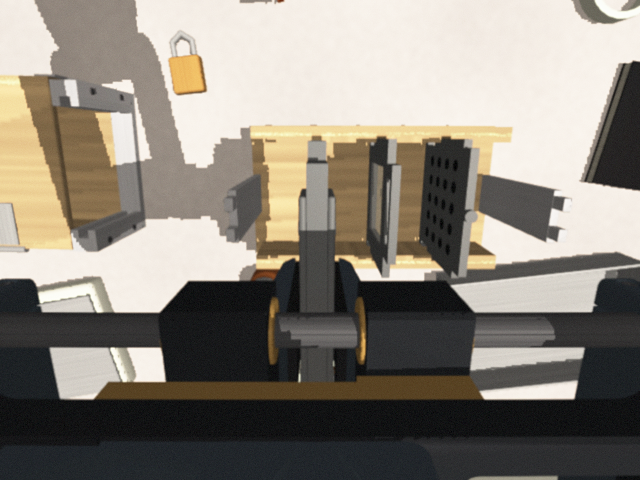

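```bash
python3 -c "
from h import *
crop('pics/w8.png','pics/w8c.png',270,120,370,280,5)"
```

```text
(no output)
```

View pics/w8c.png

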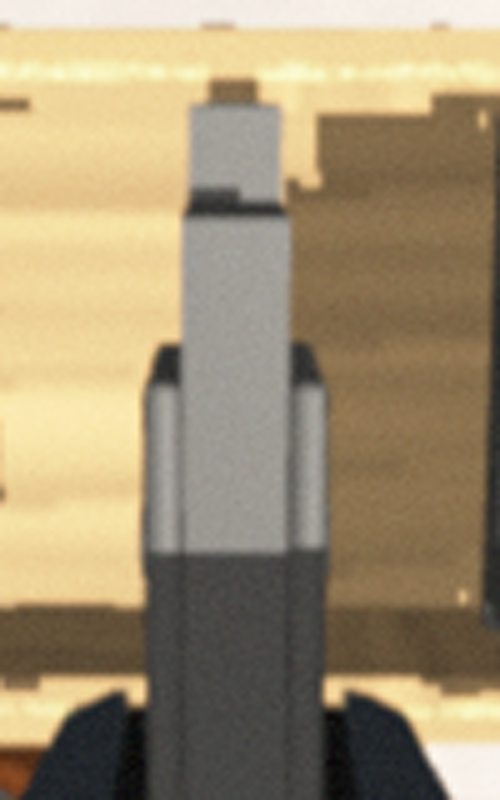

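```bash
python3 - <<'E'
from h import *
p=np.load("pics/w8.npy",allow_pickle=True).item()
c=lambda u,v,z:onz(p,270+(u+.5)/5-.5,120+(v+.5)/5-.5,z)
for z in(365,369): print(z,"step",c(237,213,z),"rail end",c(237,384,z))
for z in (339,343,350,369-20): print("lowledge",z,c(236,103,z))
E
```

```text
365 step [582.32496518 101.41035927 365.        ] rail end [595.28360129 100.93180648 365.        ]
369 step [582.0755912  101.40976137 369.        ] rail end [594.67627262 100.94442759 369.        ]
lowledge 339 [574.4714065  101.67640361 339.        ]
lowledge 343 [574.44390771 101.66966646 343.        ]
lowledge 350 [574.39578483 101.65787643 350.        ]
lowledge 349 [574.40265953 101.65956072 349.        ]
```

drive_tool([
  [[-0.002, -0.01, 0], [0, 0, 0]],
  [[-0.004, -0.02, 0], [0, 0, -0.0036]],
  [[-0.0048, -0.024, 0], [0, 0, -0.0036]],
  [[-0.0048, -0.024, 0], [0, 0, -0.0036]],
  [[-0.0048, -0.024, 0], [0, 0, -0.0036]],
  [[-0.0048, -0.024, 0], [0, 0, -0.0036]],
  [[-0.0048, -0.024, 0], [0, 0, -0.0036]],
  [[-0.0048, -0.024, -0.006], [0, 0, -0.0036]],
  [[-0.0048, -0.024, -0.01], [0, 0, -0.0034]],
  [[-0.0044, -0.022, -0.012], [0, 0, 0]],
])

```text
time_s: 18.2
ee_pos: [599.8, -124.1, 303.8]
ee_rot: [-179.9, 0.0, 86.1]
force: [0.1, -0.8, -3.2]
gripper_width: 14.0
```

drive_tool([
  [[-0.003, -0.014, -0.012], [0, 0, 0]],
  [[-0.0022, -0.0102, -0.012], [0, 0, 0]],
  [[0, 0, -0.01], [0, 0, 0]],
  [[0, 0, -0.008], [0, 0, 0]],
  [[0, 0, -0.004], [0, 0, 0]],
  [[0, 0, 0], [0, 0, 0]],
  [[0, 0, 0], [0, 0, 0]],
  [[0, 0, 0], [0, 0, 0]],
  [[0, 0, 0], [0, 0, 0]],
  [[0, 0, 0], [0, 0, 0]],
])

```text
time_s: 19.03
ee_pos: [596.4, -146.0, 260.2]
ee_rot: [179.9, 0.0, 86.2]
force: [0.2, 0.1, -2.0]
gripper_width: 13.7
```

```bash
python3 shot.py w9;python3 -c "
from h import *
crop('pics/w9.png','pics/w9c.png',240,80,400,280,4)"
```

```text
19.03 [ 596.4 -146.   260.2] [1.7993e+02 1.0000e-02 8.6180e+01] [ -14.8   20.5   79.7    0.    79.7 -101. ] [ 0.2  0.1 -2. ] 13.7
```

View pics/w9.png

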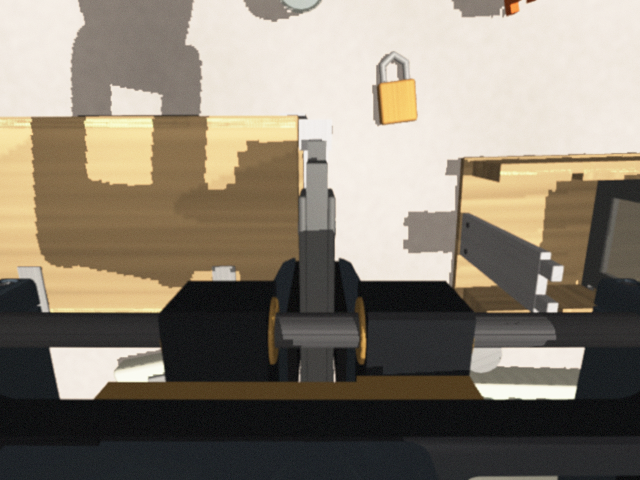

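View pics/w9c.png

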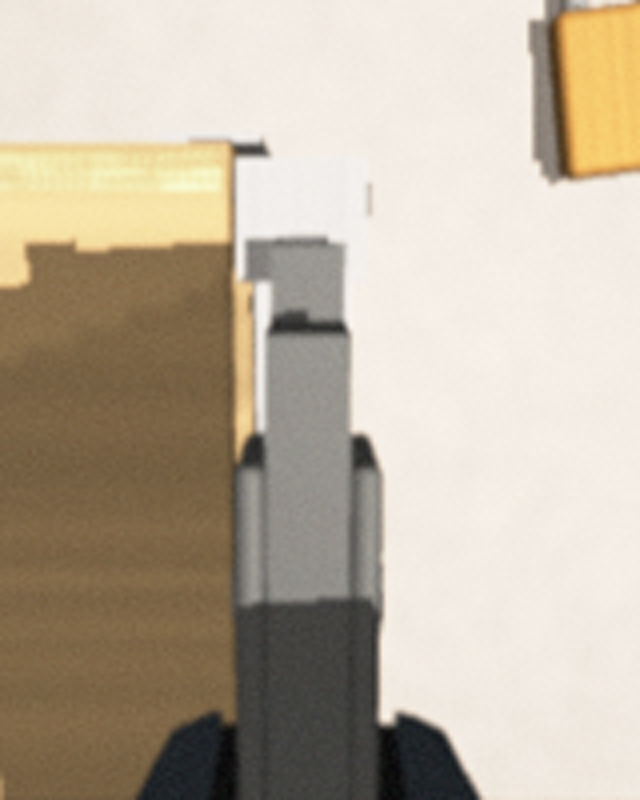

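```bash
python3 - <<'E'
from h import *
p=np.load("pics/w9.npy",allow_pickle=True).item()
c=lambda u,v,z:onz(p,240+(u+.5)/4-.5,80+(v+.5)/4-.5,z)
e=np.array([np.cos(np.radians(-3.85)),np.sin(np.radians(-3.85))]);n=np.array([-e[1],e[0]]);O=np.array([595.9,-146.2])
f=lambda X:((X[:2]-O)@np.c_[e,n]).round(2)
print("cam",f(p["pose"][:3,3]),p["pose"][2,3])
for nm,u,v,z in [("post BL",236,152,120),("post BR",365,152,120),("post right edge mid",366,230,120),("post left edge",236,200,120),("ledge L",272,240,250),("ledge R",345,240,250),("ledgeL z230",272,240,230),("ledge R z230",345,240,230),("step L",267,330,291.5),("step R",350,330,291.5),("rail L",236,466,291.5),("rail R",382,466,291.5)]: print(nm,f(c(u,v,z)))
print(f(np.array([596.4,-146.0])))
E
```

```text
cam [-71.41   0.95] 432.6303272068845
post BL [-87.73 -13.22]
post BR [-87.77  12.28]
post right edge mid [-72.86  12.65]
post left edge [-78.59 -13.32]
ledge L [-71.11  -3.21]
ledge R [-71.12   5.34]
ledgeL z230 [-71.07  -3.67]
ledge R z230 [-71.09   5.82]
step L [-63.17  -2.76]
step R [-63.18   4.86]
rail L [-50.61  -5.74]
rail R [-50.64   7.98]
[0.49 0.23]
```

Compared in the same picture, the gate edge is 0.35 mm too far toward -x and 1.5 mm too far toward +y relative to the post. I'll shift it, lower to just above the posts and look again.

drive_tool([
  [[0.0003, -0.0015, -0.002], [0, 0, 0]],
  [[0, 0, -0.003], [0, 0, 0]],
  [[0, 0, -0.003], [0, 0, 0]],
  [[0, 0, -0.002], [0, 0, 0]],
  [[0, 0, -0.001], [0, 0, 0]],
  [[0, 0, 0], [0, 0, 0]],
  [[0, 0, 0], [0, 0, 0]],
  [[0, 0, 0], [0, 0, 0]],
  [[0, 0, 0], [0, 0, 0]],
  [[0, 0, 0], [0, 0, 0]],
])

```text
time_s: 19.92
ee_pos: [596.4, -147.8, 248.7]
ee_rot: [180.0, -0.0, 86.1]
force: [0.5, 0.6, -1.9]
gripper_width: 13.6
```

```bash
python3 shot.py w10;python3 -c "
from h import *
crop('pics/w10.png','pics/w10c.png',280,90,360,240,5)
cv2.imwrite('pics/s10.png',env.grab_frame('scene')[:,:,::-1]);crop('pics/s10.png','pics/s10c.png',140,220,280,390,4)"
```

```text
19.92 [ 596.4 -147.8  248.7] [179.98  -0.    86.14] [ -15.    20.9   80.8    0.    78.3 -101.1] [ 0.5  0.6 -1.9] 13.6
```

View pics/w10c.png

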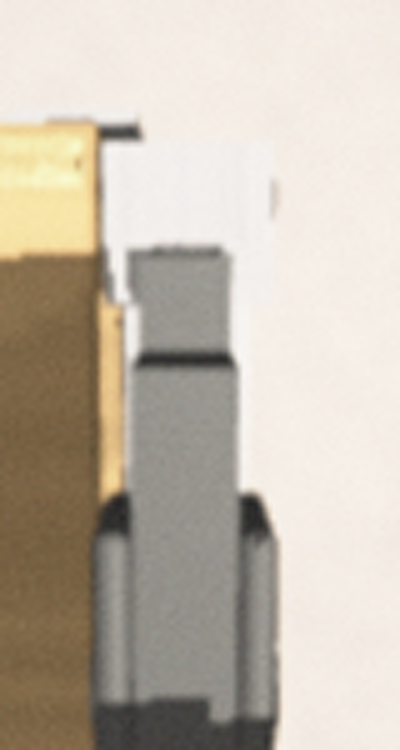

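View pics/s10c.png

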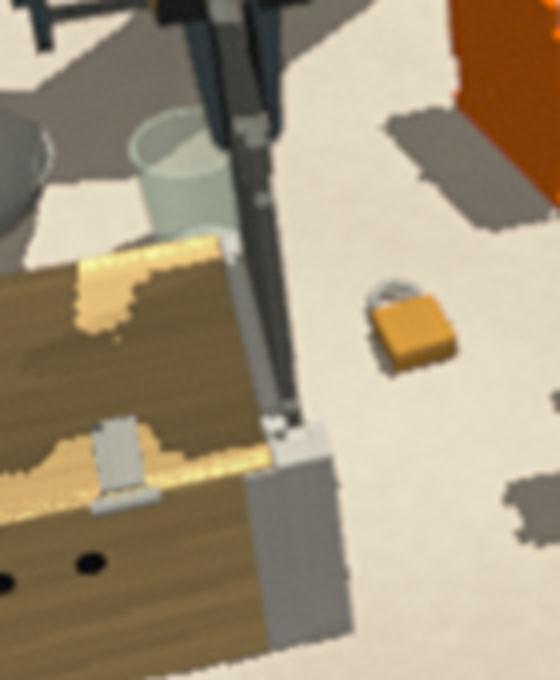

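```bash
python3 - <<'E'
from h import *
p=np.load("pics/w10.npy",allow_pickle=True).item()
im=cv2.imread("pics/w10.png").astype(int)
for v in (115,122,130,135,140,150,157): print(v,[tuple(im[v,u]) [1] for u in range(296,340)])
c=lambda u,v,z:onz(p,280+(u+.5)/5-.5,90+(v+.5)/5-.5,z)
e=np.array([np.cos(np.radians(-3.85)),np.sin(np.radians(-3.85))]);n=np.array([-e[1],e[0]]);O=np.array([595.9,-146.2])
f=lambda X:((X[:2]-O)@np.c_[e,n]).round(2)
for nm,u,v,z in [("post BL",100,140,120),("post BR",277,140,120),("post R",277,200,120),("ledge L",140,250,240),("ledge R",229,250,240),("ledge L",140,300,240),("ledge R",229,300,240),("step L",133,365,280),("step R",238,365,280),("rail L",95,535,280),("rail R",276,535,280),("sliverL",127,250,120),("sliver far",127,300,120)]: print(nm,f(c(u,v,z)))
print(f(env.state()["ee_pos"]))
E
```

```text
115 [np.int64(203), np.int64(204), np.int64(191), np.int64(151), np.int64(127), np.int64(124), np.int64(126), np.int64(122), np.int64(123), np.int64(111), np.int64(112), np.int64(138), np.int64(209), np.int64(234), np.int64(237), np.int64(237), np.int64(238), np.int64(238), np.int64(238), np.int64(237), np.int64(238), np.int64(239), np.int64(237), np.int64(239), np.int64(239), np.int64(239), np.int64(238), np.int64(238), np.int64(238), np.int64(238), np.int64(239), np.int64(238), np.int64(238), np.int64(238), np.int64(238), np.int64(237), np.int64(236), np.int64(236), np.int64(236), np.int64(236), np.int64(237), np.int64(235), np.int64(236), np.int64(239)]
122 [np.int64(205), np.int64(214), np.int64(195), np.int64(146), np.int64(191), np.int64(236), np.int64(241), np.int64(239), np.int64(238), np.int64(239), np.int64(238), np.int64(239), np.int64(241), np.int64(239), np.int64(240), np.int64(239), np.int64(239), np.int64(240), np.int64(240), np.int64(237), np.int64(238), np.int64(238), np.int64(240), np.int64(239), np.int64(239), np.int64(240), np.int64(239), np.int64(239), np.int64(2
[... 3173 characters left out ...]
, np.int64(151), np.int64(149), np.int64(152), np.int64(153), np.int64(151), np.int64(148), np.int64(153), np.int64(153), np.int64(151), np.int64(155), np.int64(171), np.int64(224), np.int64(241), np.int64(243), np.int64(243), np.int64(241), np.int64(240), np.int64(240), np.int64(239), np.int64(238), np.int64(240), np.int64(239), np.int64(240), np.int64(239), np.int64(238)]
post BL [-87.14 -13.67]
post BR [-87.17  13.31]
post R [-78.38  13.42]
ledge L [-70.99  -4.93]
ledge R [-71.     3.35]
ledge L [-66.46  -4.95]
ledge R [-66.47   3.38]
step L [-62.83  -4.58]
step R [-62.84   3.15]
rail L [-50.26  -7.5 ]
rail R [-50.28   6.11]
sliverL [-70.91  -9.66]
sliver far [-63.38  -9.71]
[ 0.61 -1.55]
```

drive_tool([
  [[0.0005, 0.0004, 0], [0, 0, 0]],
  [[0, 0, -0.001], [0, 0, 0]],
  [[0, 0, -0.0015], [0, 0, 0]],
  [[0, 0, -0.0015], [0, 0, 0]],
  [[0, 0, -0.0015], [0, 0, 0]],
  [[0, 0, -0.0015], [0, 0, 0]],
  [[0, 0, -0.001], [0, 0, 0]],
  [[0, 0, 0], [0, 0, 0]],
  [[0, 0, 0], [0, 0, 0]],
  [[0, 0, 0], [0, 0, 0]],
])

```text
time_s: 20.85
ee_pos: [596.9, -147.4, 240.7]
ee_rot: [180.0, -0.0, 86.1]
force: [-0.2, -0.0, -3.0]
gripper_width: 13.8
```

drive_tool([
  [[0, 0, -0.001], [0, 0, 0]],
  [[0, 0, -0.001], [0, 0, 0]],
  [[0, 0, -0.001], [0, 0, 0]],
  [[0, 0, -0.001], [0, 0, 0]],
  [[0, 0, -0.001], [0, 0, 0]],
  [[0, 0, -0.001], [0, 0, 0]],
  [[0, 0, 0], [0, 0, 0]],
  [[0, 0, 0], [0, 0, 0]],
  [[0, 0, 0], [0, 0, 0]],
  [[0, 0, 0], [0, 0, 0]],
])

```text
time_s: 21.68
ee_pos: [596.9, -147.4, 234.6]
ee_rot: [180.0, -0.0, 86.1]
force: [-0.4, -0.1, -2.8]
gripper_width: 13.7
```

```bash
python3 shot.py w11;python3 -c "
from h import *
crop('pics/w11.png','pics/w11c.png',280,90,360,240,5)
cv2.imwrite('pics/s11.png',env.grab_frame('scene')[:,:,::-1]);crop('pics/s11.png','pics/s11c.png',140,220,280,390,4)"
```

```text
21.68 [ 596.9 -147.4  234.6] [179.99  -0.    86.15] [ -14.9   21.3   82.1    0.    76.6 -101.1] [-0.4 -0.1 -2.8] 13.7
```

View pics/w11c.png

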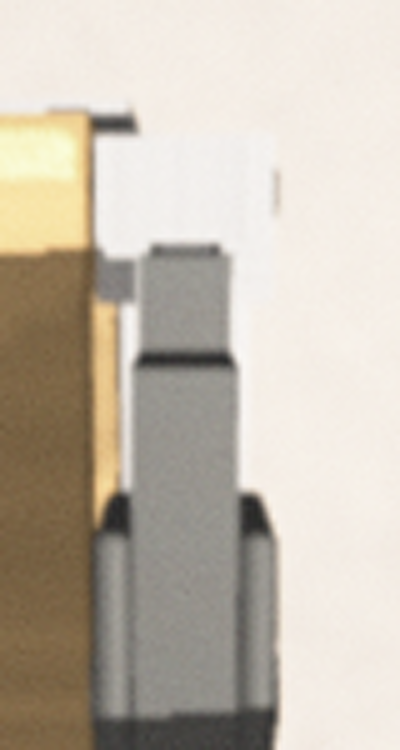

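View pics/s11c.png

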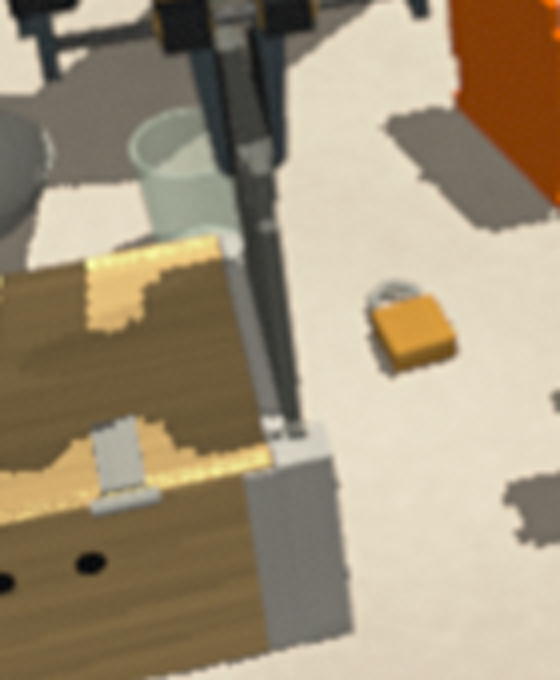

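The gate's lower edge is in the groove (slit at crop (150–222,250)) with no side load. Lower it.

drive_tool([
  [[0, 0, -0.003], [0, 0, 0]],
  [[0, 0, -0.005], [0, 0, 0]],
  [[0, 0, -0.006], [0, 0, 0]],
  [[0, 0, -0.007], [0, 0, 0]],
  [[0, 0, -0.007], [0, 0, 0]],
  [[0, 0, -0.007], [0, 0, 0]],
  [[0, 0, -0.007], [0, 0, 0]],
  [[0, 0, -0.006], [0, 0, 0]],
  [[0, 0, -0.005], [0, 0, 0]],
  [[0, 0, -0.003], [0, 0, 0]],
])

```text
time_s: 22.62
ee_pos: [596.6, -147.3, 177.6]
ee_rot: [-179.9, -0.0, 86.1]
force: [-0.9, -0.2, -2.3]
gripper_width: 13.5
```

drive_tool([
  [[0, 0, -0.002], [0, 0, 0]],
  [[0, 0, -0.003], [0, 0, 0]],
  [[0, 0, -0.003], [0, 0, 0]],
  [[0, 0, -0.003], [0, 0, 0]],
  [[0, 0, -0.003], [0, 0, 0]],
  [[0, 0, -0.003], [0, 0, 0]],
  [[0, 0, -0.003], [0, 0, 0]],
  [[0, 0, -0.002], [0, 0, 0]],
  [[0, 0, -0.001], [0, 0, 0]],
  [[0, 0, 0], [0, 0, 0]],
])

```text
time_s: 23.45
ee_pos: [596.1, -147.9, 156.9]
ee_rot: [-180.0, 0.1, 86.2]
force: [-3.5, -0.5, 5.3]
gripper_width: 13.5
```

drive_tool([
  [[0, 0, -0.002], [0, 0, 0]],
  [[0, 0, -0.002], [0, 0, 0]],
  [[0, 0, -0.002], [0, 0, 0]],
  [[0, 0, -0.002], [0, 0, 0]],
  [[0, 0, -0.002], [0, 0, 0]],
  [[0, 0, -0.002], [0, 0, 0]],
  [[0, 0, -0.002], [0, 0, 0]],
  [[0, 0, -0.002], [0, 0, 0]],
  [[0, 0, -0.001], [0, 0, 0]],
  [[0, 0, 0], [0, 0, 0]],
])

```text
time_s: 24.28
ee_pos: [596.9, -147.3, 137.9]
ee_rot: [-180.0, -0.0, 86.1]
force: [0.0, -0.4, -2.8]
gripper_width: 13.7
```

drive_tool([
  [[0, 0, -0.001], [0, 0, 0]],
  [[0, 0, -0.001], [0, 0, 0]],
  [[0, 0, -0.001], [0, 0, 0]],
  [[0, 0, -0.001], [0, 0, 0]],
  [[0, 0, -0.0005], [0, 0, 0]],
  [[0, 0, -0.0005], [0, 0, 0]],
  [[0, 0, 0], [0, 0, 0]],
  [[0, 0, 0], [0, 0, 0]],
  [[0, 0, 0], [0, 0, 0]],
  [[0, 0, 0], [0, 0, 0]],
])

```text
time_s: 25.12
ee_pos: [596.9, -147.5, 135.7]
ee_rot: [179.9, 0.0, 86.1]
force: [-3.3, 0.4, 7.5]
gripper_width: 13.8
```

The catch snapped (force fell back to the gate's weight), then there was firm sill contact at TCP z 135.7, the predicted home height. One small extra press to confirm, then release.

drive_tool([
  [[0, 0, -0.0005], [0, 0, 0]],
  [[0, 0, -0.0005], [0, 0, 0]],
  [[0, 0, -0.0005], [0, 0, 0]],
  [[0, 0, 0], [0, 0, 0]],
  [[0, 0, 0], [0, 0, 0]],
  [[0, 0, 0], [0, 0, 0]],
  [[0, 0, 0], [0, 0, 0]],
  [[0, 0, 0], [0, 0, 0]],
  [[0, 0, 0], [0, 0, 0]],
  [[0, 0, 0], [0, 0, 0]],
])

```text
time_s: 25.95
ee_pos: [596.9, -147.5, 135.6]
ee_rot: [179.9, 0.0, 86.1]
force: [-5.7, 1.1, 14.9]
gripper_width: 13.7
```

drive_tool([
  [[0, 0, 0.001], [0, 0, 0]],
  [[0, 0, 0], [0, 0, 0]],
  [[0, 0, 0], [0, 0, 0]],
  [[0, 0, 0], [0, 0, 0]],
  [[0, 0, 0], [0, 0, 0]],
  [[0, 0, 0], [0, 0, 0]],
  [[0, 0, 0], [0, 0, 0]],
  [[0, 0, 0], [0, 0, 0]],
  [[0, 0, 0], [0, 0, 0]],
  [[0, 0, 0], [0, 0, 0]],
], claw=0.5)

```text
time_s: 26.78
ee_pos: [596.9, -147.4, 133.0]
ee_rot: [-180.0, -0.0, 86.1]
force: [-0.0, -1.0, 0.6]
gripper_width: 45.7
```

drive_tool([
  [[0, 0, 0.005], [0, 0, 0]],
  [[0, 0, 0.01], [0, 0, 0]],
  [[0, 0, 0.01], [0, 0, 0]],
  [[0, 0, 0.015], [0, 0, 0]],
  [[0, 0, 0.02], [0, 0, 0]],
  [[0, 0, 0.025], [0, 0, 0]],
  [[0, 0, 0.03], [0, 0, 0]],
  [[0, 0, 0.03], [0, 0, 0]],
  [[0, 0, 0.02], [0, 0, 0]],
  [[0, 0, 0.01], [0, 0, 0]],
])

```text
time_s: 27.62
ee_pos: [597.9, -147.7, 313.2]
ee_rot: [179.6, 0.1, 86.1]
force: [0.2, -0.1, -0.7]
gripper_width: 45.7
```

```bash
python3 shot.py w12;python3 -c "
from h import *
cv2.imwrite('pics/s12.png',env.grab_frame('scene')[:,:,::-1]);crop('pics/s12.png','pics/s12c.png',20,220,280,420,3)
cv2.imwrite('pics/t12.png',env.grab_frame('top')[:,:,::-1])"
```

```text
27.62 [ 597.9 -147.7  313.2] [1.7957e+02 8.0000e-02 8.6140e+01] [ -14.9   19.6   73.7    0.    86.3 -101.1] [ 0.2 -0.1 -0.7] 45.7
```

View pics/s12.png

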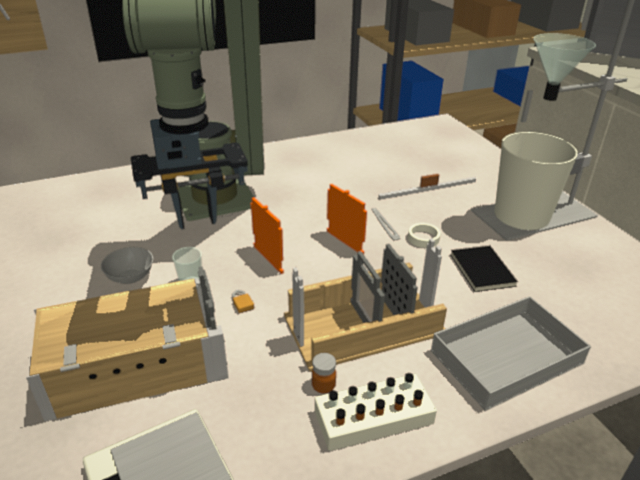

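View pics/s12c.png

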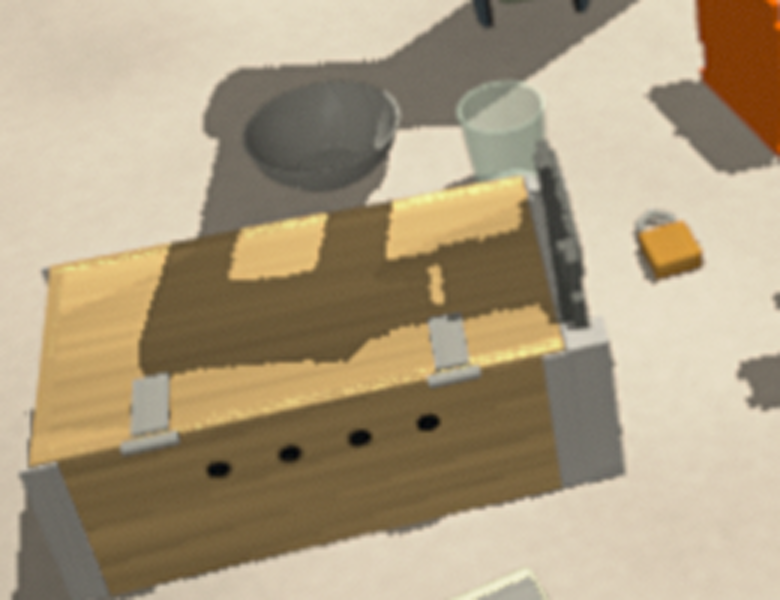

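View pics/w12.png

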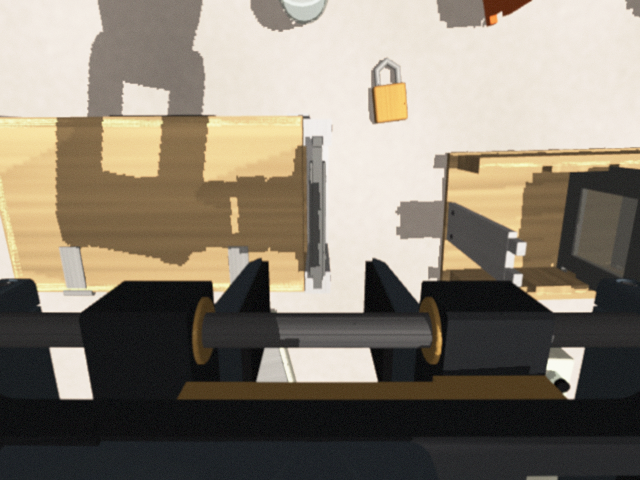

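View pics/t12.png

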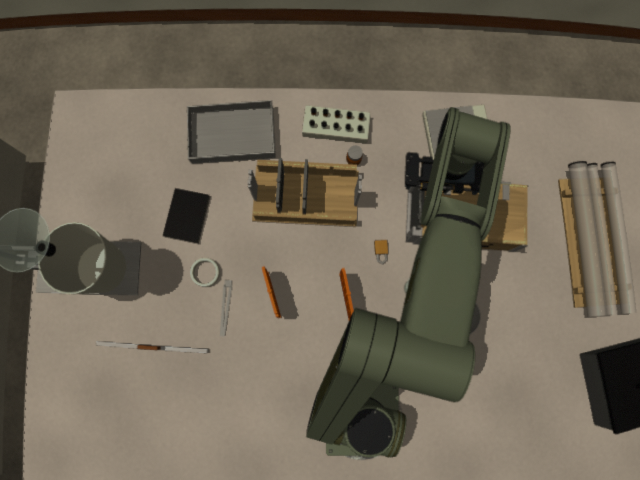

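```bash
python3 - <<'E'
from h import *
p=env.camera_params("scene")
e=np.array([np.cos(np.radians(-3.85)),np.sin(np.radians(-3.85)),0]);n=np.array([-e[1],e[0],0])
for O in (np.array([595.9,-147.4,0]),):
  for z in (167,172,180):
    print(z,[((proj(p,O+s*e+t*n+[0,0,z])-[20,220])*3).round(1).tolist() for s,t in((-64.5,-4),(-64.5,4),(64.5,4),(64.5,-4))])
crop("pics/s12.png","pics/s12d.png",185,260,230,340,8)
im=cv2.imread("pics/s12d.png")
for z,cl in((167,(0,0,255)),(177,(255,0,0))):
  for s,t in((-64.5,-4),(-64.5,4),(64.5,4),(64.5,-4)):
    q=((proj(p,O+s*e+t*n+[0,0,z])-[185,260]+.5)*8).astype(int); cv2.circle(im,tuple(int(a) for a in q),4,cl,1)
cv2.imwrite("pics/s12d.png",im)
w=np.load("pics/w12.npy",allow_pickle=True).item()
crop("pics/w12.png","pics/w12c.png",290,110,350,300,4)
E
```

```text
167 [[533.7, 139.9], [545.9, 137.7], [579.8, 263.7], [566.4, 266.4]]
172 [[532.8, 133.9], [545.1, 131.6], [579.0, 257.4], [565.6, 260.1]]
180 [[531.4, 124.2], [543.7, 121.9], [577.7, 247.3], [564.2, 250.0]]
```

View pics/s12d.png

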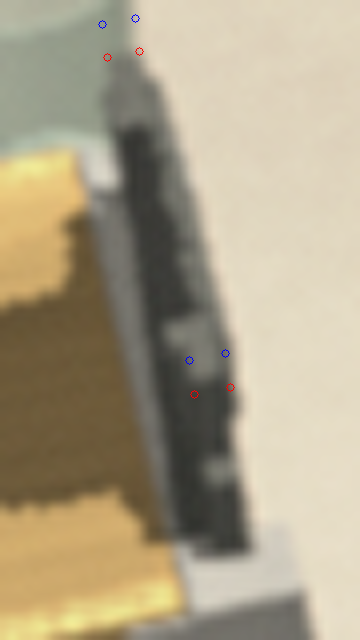

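View pics/w12c.png

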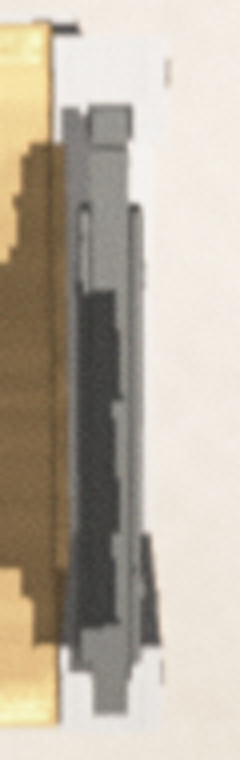

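Final pictures: the gate stands in both grooves, and its top corners project within about 1–2 mm of the predicted home height of z = 167. The bar lies on the table (top px 97–208,347), the window and vent panels are still in the rack, and the arm is clear. Handing in.

```bash
python3 -c "
from workcell import env
print(env.job_done()); s=env.state(); print(s['time_s'],s['force'])"
```

```text
the job is handed in; nothing more can be done
None
the job is handed in; nothing more can be done
```

The box is shut. I laid the retaining bar underside down, fin up, on open table at about (190, 610). Then I lifted the solid railed gate out of the rack, slid it down both grooves and let go. The job took about 28 s of the 64 s allowed.

- **Gate home:** The catch resisted the push, then gave way about 2 mm above home. The gate met the sill at TCP z 135.6, where I had predicted 135.7, and a 15 N press did not move it. In the last scene picture its top corners sit within about 1–2 mm of the expected home height.
- **Everything else:** The other two panels still stand in the rack. The other things on the table look unmoved, though I compared them only by eye. The open gripper is well above everything.
- **Readings that disagreed:** The wrist camera read the gripped gate about 1 mm off the fingers along the jaw direction. I therefore aligned gate and groove against each other in the same picture. The last x readings there differed by about 0.7 mm, within the 1.5 mm of play, and the gate entered without side load.

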